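# Mug to the mark, trimming knife at the ready

## Robot

A 7-joint arm with a two-finger parallel gripper is mounted at the origin on the work surface. World frame = base frame: x ahead of the robot, y to its left, z up, the work surface at z = 0. Lengths are in m, angles in rad, forces in N, time in s.
With the tool pointing down it reaches from about 0.425 to 1.025 m from the base axis. Payload 9.4 kg.
Tool frame: the origin (TCP) lies midway between the tips of the shut fingers; the grasp point (between the pads) lies 19 mm behind it; z points along the fingers, y is the direction in which the jaws open and shut (so a half turn about z gives the same grasp; the last joint's range is limited). The gripper opens to 93 mm and grips with 3 to 60 N. Pads are 15 mm wide; open, the fingers measure 128 mm over their backs; the gripper's body (75 mm by 188 mm) begins 65 mm behind the grasp point.
Start: joints at [1.188, 0.599, -0.003, 1.599, 0.002, 0.943, -0.08], TCP at [0.218, -0.691, 0.219] pointing down, gripper open.
Joint ranges: [-2.57, 2.57], [-0.35, 1.97], [-1.29, 1.29], [0.11, 2.56], [-1.05, 4.19], [0.11, 1.86], [-2.63, 2.63]. Speed limits (rad/s): [2.22, 2.22, 3.01, 3.01, 3.14, 3.14, 3.14].

## Interface

Orientations are given as a unit quaternion [x, y, z, w].
In Python, from plant import r gives the robot as it stands. The module is installed in compiled form; this text tells all that it offers.
- The arm moves only by the shell command python3 -m creep 'ROWS' [FORCE]. ROWS is JSON, a list of rows, each an object of numbers: "tx", "ty", "tz": the shift along the tool's x, y, z in units of 30 mm (1.0 is 30 mm); "ax", "ay", "az": the turn, a rotation vector about the tool's x, y, z in degrees; "fingers": the closure, from 0 (fully open) to 1 (shut). A call has 1 to 8 rows; each row shifts and turns the commanded pose from where the row before left it, along the tool's axes as they then stand; what a row does not reach is not made up. A row lasts 1/10 s, in which the tool goes at most 50 mm and 8.59 degrees, less where a joint would pass 70% of its speed; a pose out of reach is approached as far as the arm can. A call is refused whole if a number of a shift passes 1 or a number of a turn 8.59, either way. A call with a gripper value outside its range is refused whole. The fingers move at their own pace and stop on an object; FORCE is the grip in N (left out, the last holds). Time passes only in rows, so rows that do not move let the fingers close. It gives the time, the measured TCP pose, the force and the opening at its end, in the units of the state.
- r.read_state(): the state, without advancing time (a new reading comes with each control period).
- r.grab_frame(name): name is "side" or "top"; returns the picture (420x560x3 uint8, blue, green, red); there is no depth.
- r.camera_model(name): a dict with "camera_matrix" (3x3 intrinsics, pixels), "dist" ([k1, k2, p1, p2, k3] as OpenCV has them; the pictures are not rectified), "world_from_camera" (4x4, takes a point from camera to world coordinates). Camera axes: x right, y down, z forward; pixel columns grow to the right and rows downward; lengths in m; the calibration is good to about 2 mm. A picture is of the moment at which its call begins. camera_model takes no time and is no camera call.
- r.job_done(): hands the job in, once; it reports no verdict.
The state is a dict: "time": time; "joint_pos": joint angles; "joint_velocities": joint speeds; "tau": joint torques, N m; "eef_pos": TCP position; "eef_rot": TCP orientation; "wrist_force": force on the tool from outside, world axes, zero at the start; "torque": the same for the moment, N m; "finger_gap": opening from 0.0 (shut) to 1.0 (fully open).
Only numpy, scipy, OpenCV 4.12 (cv2) and the standard library are available. Lean on these libraries where they do the work, as an engineer would, in place of code of your own. Each camera call takes 0.05 s, during which the arm holds its last target. There are 200 camera calls.

## Task

Turn the banding wheel so that the mug's handle points at the mark on the wheel's foot and let go of it; then draw the flat-handled trimming knife out of the tool block, turn it to a slant about midway between upright and lying flat, blade end down, and hold it with the blade's tip poised a few centimetres above the top of the mug's handle, touching nothing but the gripper. Finish while still holding the knife there, with the handle still at the mark; leave the other tools in their slots and do not shift the other things on the table.

Things in the scene. Friction and masses are not known exactly. Their poses are not given: they have to be found in the camera images.
- wheel_base: dark cast foot of the banding wheel, fixed to the table, with the pointer (the mark) straight out along its own +y; origin: on the turning axis at table height
- wheel_axis (a point): point on the wheel's turning axis at the top face of the wheel head, 48 mm above the table; the wheel head is a bare metal disc 180 mm across. The dark cast foot under it is fixed to the table
- mug: turning head of the banding wheel (metal disc 180 mm across, top 48 mm above the table) with a clay-brown mug fixed in its centre (82 mm across, rim 131 mm above the table). Origin on the axis, 36 mm above the table; own +y points out through the handle. Starts 0.5 to 1.25 rad counter-clockwise (from above) of the mark; turns some 3 rad either way, light friction 0.05 N m, stays where left
- mug_handle (a point): top of the mug's handle, 60 mm out from the wheel axis and 121 mm above the table. The handle is a loop of 12 mm round bar standing in the radial plane, reaching from the mug's wall (40 mm out) to 76 mm out, and from 12 to 73 mm above the wheel; from above it is pinched across its 12 mm thickness
- rack: brown wooden tool block, fixed to the table, 70 x 190 x 75 mm high, long along its own y; three tools stand upright in its row of slots, 60 mm apart (-60, 0, +60 mm along y); origin: centre of its underside
- knife: trimming knife upright in any of the slots: flat slab handle of light wood, 14 mm thick (own x), 28 broad (own y), 88 tall above the block: the tallest and only flat one; steel blade 5 x 16 mm, 65 mm long, down in the slot. Origin: where handle meets blade (at the block's top, 75 mm above the table); own z up along the handle. About 80 g
- knife_tip (a point): tip of the knife's blade, 65 mm from its origin along its own -z
- mark (a point): the mark: inner end of the small dark upright pointer fixed to the wheel's foot just outside the wheel's rim; this point is at the top of the pointer, 120 mm out from the axis and 54 mm above the table; the pointer's post is 10 mm square
- slip_jar: small cream lidded jar, 52 mm wide, 75 mm high, between wheel and tool block; bystander; origin: centre of its underside
- bowl: shallow fired-clay bowl, 120 mm wide, 55 mm high; bystander; origin: centre of its underside
- cup: cream cup, 72 mm wide, 75 mm high; bystander; origin: centre of its underside
- rib: flat dark wooden rib, 55 x 95 x 7 mm, lying; bystander; origin: centre of its underside
- stamp: small turned clay stamp, 40 mm wide, 56 mm high; bystander; origin: centre of its underside
- needle: needle tool standing in the tool block: short round turned handle, 20 to 26 mm thick, 52 mm above the block; bystander, stays in its slot; origin: where its handle meets the block's top (75 mm above the table)
- ball: ball-headed tool standing in the tool block: round handle 25 mm thick with a 32 mm ball on top, 56 mm above the block; bystander, stays in its slot; origin: where its handle meets the block's top (75 mm above the table)

How it is judged:
On the way, in this order (a step that is already met when the one before it is completed fails the run):
1. the mug's handle points at the mark and the wheel stands still, let go, the knife still in its slot (x of mug_handle in the frame of wheel_base between -0.0085 and 0.0085 m and y of mug_handle in the frame of wheel_base above 0.05 m and angular speed of mug below 0.05 rad/s and contact force between mug and the fingers below 0.3 N and distance of knife from where it was at the start of the episode below 0.02 m), for 0.2 s.
2. the knife is drawn clear of the tool block, held by the fingers (z of knife_tip in the frame of rack above 0.08 m and contact force between knife and the fingers above 1 N and contact force between knife and rack below 0.2 N), for 0.1 s.
At the end, for the whole second after the job is handed in: Wheel within 8 degrees of the mark, mug touched by nothing; knife held still by the fingers, blade end down, 29 to 63 degrees from upright, tip 8 to 90 mm above the top of the mug's handle and within 35 mm of it sideways, touching neither mug nor block (x of mug_handle in the frame of wheel_base between -0.0085 and 0.0085 m and y of mug_handle in the frame of wheel_base above 0.05 m and angle between knife's own z axis and vertical between 0.5 and 1.1 rad and horizontal distance between knife_tip and mug_handle below 0.035 m and z of knife_tip in the frame of mug_handle between 0.008 and 0.09 m and contact force between knife and the fingers above 1 N and contact force between knife and mug below 0.2 N and contact force between knife and rack below 0.2 N and contact force between mug and anything else below 0.3 N and linear speed of knife below 0.03 m/s and angular speed of knife below 0.2 rad/s); the arm keeps its last pose, push and grip.
It fails at once if a bystander on the table is shifted by more than 30 mm (distance of any of slip_jar, bowl, cup, rib, stamp from where it was at the start of the episode above 0.03 m).
It fails at once if another tool is pulled from or lifted in its slot (moved more than 25 mm) (distance of any of needle, ball from where it was at the start of the episode above 0.025 m).
It also fails if it takes over 51 s, if anything falls off the work surface, if the arm or the gripper's body presses on something with over 40 N, if the wrist force passes 120 N, or if a joint passes its speed limit or range.

## Working session

There is one attempt and no reset: what is moved stays moved. The work goes in short steps, Python scripts to look and compute and a shell command to move; the robot and the scene stay as the last step left them, time stands still between calls to the robot, and variables do not carry over. Pictures are saved under pics/ and viewed, about 8 in all and at most 12, crops included, and the job is handed in when it is done.

```bash
mkdir -p pics; python3 - <<'E'
from plant import r
import cv2,numpy as np
s=r.read_state();print(s['eef_pos'],s['eef_rot'],s['finger_gap'],s['time'])
for n in('top','side'):
    cv2.imwrite(f'pics/{n}0.png',r.grab_frame(n)); m=r.camera_model(n)
    print(n,np.round(m['camera_matrix'],1).tolist(),m['dist'],np.round(m['world_from_camera'],3).tolist())
E
```

```text
[ 0.21810532 -0.69087532  0.21776031] [ 9.88326458e-01  1.52348870e-01 -1.90116570e-04 -7.73838462e-04] 1.0017719846160344 0.0
top [[436.0, 0.0, 282.7], [0.0, 436.0, 207.0], [0.0, 0.0, 1.0]] [0.01343376 0.         0.         0.         0.        ] [[0.001, -0.998, 0.066, 0.461], [-1.0, -0.002, -0.016, -0.052], [0.016, -0.066, -0.998, 1.177], [0.0, 0.0, 0.0, 1.0]]
side [[434.9, 0.0, 285.0], [0.0, 434.9, 208.6], [0.0, 0.0, 1.0]] [-0.13398203  0.          0.          0.          0.        ] [[-0.868, -0.238, 0.435, 0.084], [-0.495, 0.457, -0.739, 0.699], [-0.023, -0.857, -0.515, 0.634], [0.0, 0.0, 0.0, 1.0]]
```

View pics/top0.png

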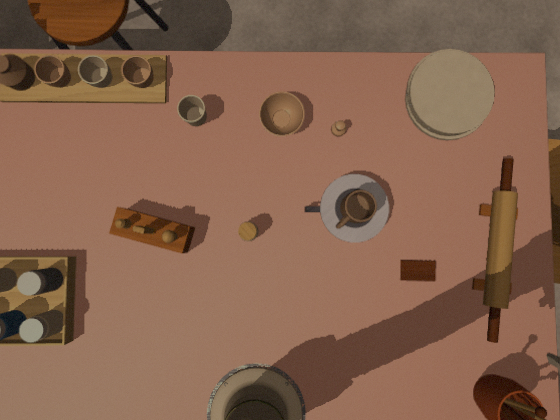

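View pics/side0.png

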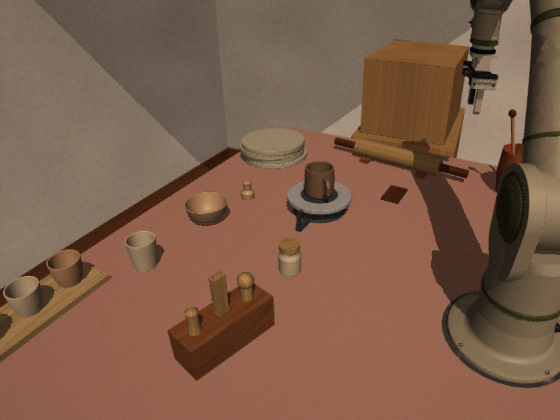

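```bash
cat > h.py <<'E'
from plant import r
import cv2,numpy as np
def ray(n,uv):
    m=r.camera_model(n);K=np.array(m['camera_matrix']);T=np.array(m['world_from_camera'])
    p=cv2.undistortPoints(np.array([[uv]],float),K,np.array(m['dist']))[0,0]
    return T[:3,3],T[:3,:3]@np.array([p[0],p[1],1])
def onz(n,uv,z):
    o,d=ray(n,uv);return o+d*(z-o[2])/d[2]
def tri(a,b):
    o1,d1=ray('top',a);o2,d2=ray('side',b)
    t=np.linalg.lstsq(np.c_[d1,-d2],o2-o1,rcond=None)[0]
    p,q=o1+d1*t[0],o2+d2*t[1];return (p+q)/2,np.linalg.norm(p-q)
def proj(n,p):
    m=r.camera_model(n);W=np.linalg.inv(np.array(m['world_from_camera']))
    return cv2.projectPoints(np.array([p],float),cv2.Rodrigues(W[:3,:3])[0],W[:3,3],np.array(m['camera_matrix']),np.array(m['dist']))[0][0,0]
E
python3 - <<'E'
import cv2,numpy as np
from h import *
t=cv2.imread('pics/top0.png')
a=cv2.resize(t[165:250,300:395],None,fx=6,fy=6,interpolation=cv2.INTER_CUBIC)
b=cv2.resize(t[195:260,100:200],None,fx=4,fy=4,interpolation=cv2.INTER_CUBIC)
s=cv2.imread('pics/side0.png');c=cv2.resize(s[255:375,165:280],None,fx=2,fy=2,interpolation=cv2.INTER_CUBIC)
im=np.zeros((580,800,3),np.uint8);im[:510,:400]=a[:,:400];im[:260,400:800]=b;im[270:510,400:630]=c
cv2.imwrite('pics/crop0.png',im)
hsv=cv2.cvtColor(t,cv2.COLOR_BGR2HSV)
# wheel disc: greyish
m=((hsv[...,1]<70)&(hsv[...,2]>70)).astype(np.uint8)*255;m[:165]=0;m[250:]=0;m[:,:300]=0;m[:,400:]=0
c=max(cv2.findContours(m,0,1)[0],key=cv2.contourArea);hull=cv2.convexHull(c);e=cv2.fitEllipse(hull);print('wheel',e,onz('top',e[0],.048), 'dia',e[1][0]/436*(1.177-.048))
# rack: saturated brown 
for zz,(x0,y0,x1,y1) in {'rack':(100,195,205,260)}.items():
    R=hsv[y0:y1,x0:x1];print(R[5,5],R[35,20],R[30,35],hsv[230,152])
E
```

```text
wheel ((354.0749206542969, 207.77462768554688), (68.29997253417969, 68.78617858886719), 118.0559310913086) [ 0.53426266 -0.25628104  0.048     ] dia 0.17685933254836894
[ 10 107 155] [ 14 196 122] [ 13 168 111] [ 19 156  54]
```

View pics/crop0.png

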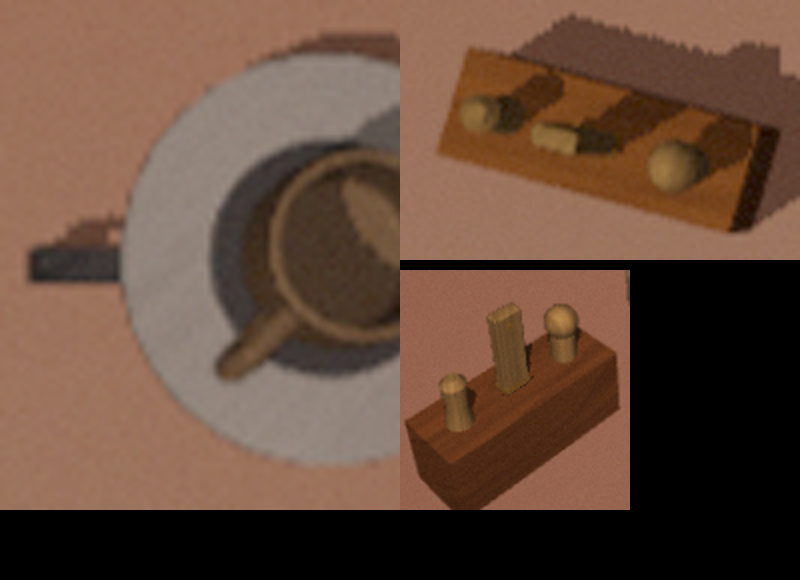

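```bash
python3 - <<'E'
from h import *
np.set_printoptions(precision=4,suppress=True)
A=onz('top',(354.1,207.8),.048)
# mug rim circle check, crop coords: left 270, top 147, bottom 345 
rim=onz('top',(300+(270+99)/6,165+246/6),.131);print('rim ctr',rim,'axis',A)
m=onz('top',(305.5,209.2),.050);print('mark outer',m,np.linalg.norm((m-A)[:2]),'ang',np.degrees(np.arctan2(*(m-A)[1::-1])))
for z in(.09,.105,.121):
  for uv in((338,227),(347.5,219),(342,224)):
    h=onz('top',uv,z);d=(h-A)[:2];print(z,uv,h,np.linalg.norm(d),np.degrees(np.arctan2(d[1],d[0])))
C=[onz('top',u,.075) for u in((117.5,207),(110,233.7),(183.2,253),(189.2,225.5))]
print('rack',np.array(C),'len',np.linalg.norm(C[0]-C[3]),np.linalg.norm(C[1]-C[2]),np.linalg.norm(C[0]-C[1]),'ctr',np.mean(C,0))
d=C[0]-C[3]+C[1]-C[2];print('long ang',np.degrees(np.arctan2(d[1],d[0])))
print('knife top',onz('top',(138.75,229.25),.163),tri((138.75,229.25),(217.5,275)))
E
```

```text
rim ctr [ 0.5332 -0.2593  0.131 ] axis [ 0.5342 -0.2563  0.048 ]
mark outer [ 0.5302 -0.1297  0.05  ] 0.12674176668789214 ang 91.7951242643967
0.09 (338, 227) [ 0.4834 -0.208   0.09  ] 0.07016283652943582 136.40915280152518
0.09 (347.5, 219) [ 0.5034 -0.2319  0.09  ] 0.03932043490274146 141.59298265799617
0.09 (342, 224) [ 0.4909 -0.218   0.09  ] 0.057830796155772586 138.51330237349424
0.105 (338, 227) [ 0.4831 -0.2058  0.105 ] 0.07188441236641026 135.33781908337372
0.105 (347.5, 219) [ 0.5028 -0.2294  0.105 ] 0.04135289594334851 139.40270506661392
0.105 (342, 224) [ 0.4905 -0.2157  0.105 ] 0.05967624611797109 137.1292357407341
0.121 (338, 227) [ 0.4827 -0.2035  0.121 ] 0.07374711930749317 134.2506018421072
0.121 (347.5, 219) [ 0.5022 -0.2268  0.121 ] 0.04358098508386173 137.29484710733337
0.121 (342, 224) [ 0.49   -0.2133  0.121 ] 0.061680722118602156 135.7450465560064
rack [[0.5335 0.3451 0.075 ]
 [0.4665 0.3619 0.075 ]
 [0.4183 0.179  0.075 ]
 [0.4871 0.1651 0.075 ]] len 0.1858293551516071 0.1891374154703462 0.0690528738890812 ctr [0.4764 0.2628 0.075 ]
long ang 75.39215297104312
knife top [0.4763 0.2635 0.163 ] (array([0.4765, 0.2642, 0.1611]), np.float64(0.0004268752278566907))
```

```bash
python3 -m creep '[{"tx":0.5,"ty":-0.45},{"tx":0.96,"ty":-0.89},{"tx":0.96,"ty":-0.89},{"tx":0.96,"ty":-0.89},{"tx":0.96,"ty":-0.89},{"tx":0.96,"ty":-0.89},{"tx":0.96,"ty":-0.89},{"tx":0.96,"ty":-0.89}]'; python3 -m creep '[{"tx":0.96,"ty":-0.89},{"tx":0.96,"ty":-0.89},{"tx":0.96,"ty":-0.89},{"tx":0.96,"ty":-0.89},{"tx":0.96,"ty":-0.89},{"tx":0.96,"ty":-0.89},{"tx":0.46,"ty":-0.45},{}]'
```

```text
invalid input
invalid input
```

```bash
python3 -m creep '[{"az":-8.4},{"az":-8.4},{"az":-8.4},{"az":-8.4},{"az":-8.4},{"az":-8.4},{"az":-8.4},{"az":-8.4}]'; python3 -m creep '[{"az":-8.4},{"az":-8.4},{"az":-8.4},{"az":-8.4},{"az":-8.4},{"az":-8.4},{}]'; cat >> h.py <<'E'
from scipy.spatial.transform import Rotation as Ro
np.set_printoptions(precision=4,suppress=True)
def st():
    s=r.read_state();M=Ro.from_quat(s['eef_rot']).as_matrix();p=np.array(s['eef_pos'])
    print('t',s['time'],'p',p,'x',M[:,0],'y',M[:,1],'z',M[:,2],'q',np.array(s['joint_pos']),'F',np.array(s['wrist_force']),'gap',s['finger_gap']);return p,M
E
python3 - <<'E'
from h import *
p,M=st();print((M.T@(np.array([.4887,-.2137,.095])-p))/.03, np.degrees(np.arctan2(M[1,1],M[0,1])))
E
```

```text
t 0.1 p [ 0.2181 -0.691   0.2179] x [ 0.9536  0.3011 -0.0001] y [ 0.3011 -0.9536 -0.0014] z [-0.0005  0.0013 -1.    ] q [ 1.1883  0.6    -0.0025  1.6     0.0018  0.9429 -0.0798] F [-0.3631  1.3827  0.0354] gap 1.0024969960010033
[ 13.391  -12.4495   4.1112] -72.47895366159216invalid input
invalid input
```

```bash
python3 -m creep '[{"tx":0.5,"ty":-0.45,"tz":0,"ax":0,"ay":0,"az":0,"fingers":0}]'; python3 -m creep '[{"tx":0.96,"ty":-0.89,"fingers":0}]'; python3 -m creep -h
```

```text
time: 0.2
eef_pos: [0.2262, -0.6754, 0.2178]
eef_rot: [0.989, 0.151, -0.001, 0.0]
wrist_force: [-0.4, -0.7, -0.8]
finger_gap: 1.001invalid input
invalid input: not JSON, or not a number
```

```bash
python3 -m creep '[{"tx":0.96,"ty":-0.9,"tz":0,"ax":0,"ay":0,"az":0,"fingers":0},{"tx":0.96,"ty":-0.9,"tz":0,"ax":0,"ay":0,"az":0,"fingers":0},{"tx":0.96,"ty":-0.9,"tz":0,"ax":0,"ay":0,"az":0,"fingers":0},{"tx":0.96,"ty":-0.9,"tz":0,"ax":0,"ay":0,"az":0,"fingers":0},{"tx":0.96,"ty":-0.9,"tz":0,"ax":0,"ay":0,"az":0,"fingers":0},{"tx":0.96,"ty":-0.9,"tz":0,"ax":0,"ay":0,"az":0,"fingers":0},{"tx":0.96,"ty":-0.9,"tz":0,"ax":0,"ay":0,"az":0,"fingers":0},{"tx":0.96,"ty":-0.9,"tz":0,"ax":0,"ay":0,"az":0,"fingers":0}]'; python3 -m creep '[{"tx":0.96,"ty":-0.9,"tz":0,"ax":0,"ay":0,"az":0,"fingers":0},{"tx":0.96,"ty":-0.9,"tz":0,"ax":0,"ay":0,"az":0,"fingers":0},{"tx":0.96,"ty":-0.9,"tz":0,"ax":0,"ay":0,"az":0,"fingers":0},{"tx":0.96,"ty":-0.9,"tz":0,"ax":0,"ay":0,"az":0,"fingers":0},{"tx":0.96,"ty":-0.9,"tz":0,"ax":0,"ay":0,"az":0,"fingers":0},{"tx":0,"ty":0,"tz":0,"ax":0,"ay":0,"az":-8,"fingers":0},{"tx":0,"ty":0,"tz":0,"ax":0,"ay":0,"az":-8,"fingers":0},{"tx":0,"ty":0,"tz":0,"ax":0,"ay":0,"az":-8,"fingers":0}]'; python3 -m creep '[{"tx":0,"ty":0,"tz":0,"ax":0,"ay":0,"az":-8,"fingers":0},{"tx":0,"ty":0,"tz":0,"ax":0,"ay":0,"az":-8,"fingers":0},{"tx":0,"ty":0,"tz":0,"ax":0,"ay":0,"az":-8,"fingers":0},{"tx":0,"ty":0,"tz":0,"ax":0,"ay":0,"az":-8,"fingers":0},{"tx":0,"ty":0,"tz":0,"ax":0,"ay":0,"az":-8,"fingers":0},{"tx":0,"ty":0,"tz":0,"ax":0,"ay":0,"az":-8,"fingers":0},{"tx":0,"ty":0,"tz":0,"ax":0,"ay":0,"az":-8,"fingers":0},{"tx":0,"ty":0,"tz":0,"ax":0,"ay":0,"az":-8,"fingers":0}]';  python3 -m creep '[{"tx":0,"ty":0,"tz":0,"ax":0,"ay":0,"az":-8,"fingers":0},{"tx":0,"ty":0,"tz":0,"ax":0,"ay":0,"az":-8,"fingers":0},{"tx":0,"ty":0,"tz":0,"ax":0,"ay":0,"az":-8,"fingers":0},{"tx":0,"ty":0,"tz":0,"ax":0,"ay":0,"az":-6,"fingers":0},{"tx":0,"ty":0,"tz":0,"ax":0,"ay":0,"az":0,"fingers":0},{"tx":0,"ty":0,"tz":0,"ax":0,"ay":0,"az":0,"fingers":0}]'
python3 - <<'E'
from h import *
p,M=st();print((M.T@(np.array([.4887,-.2137,.095])-p))/.03, np.degrees(np.arctan2(M[1,1],M[0,1])))
cv2.imwrite('pics/top1.png',cv2.resize(r.grab_frame('top')[130:290,250:450],None,fx=3,fy=3))
E
```

```text
time: 1.0
eef_pos: [0.3836, -0.3971, 0.2185]
eef_rot: [0.988, 0.152, -0.0, -0.0]
wrist_force: [0.5, -0.5, 0.5]
finger_gap: 0.996
time: 1.8
eef_pos: [0.4799, -0.2258, 0.2184]
eef_rot: [0.934, 0.358, -0.0, -0.0]
wrist_force: [0.0, 0.4, 0.8]
finger_gap: 1.002
time: 2.6
eef_pos: [0.4796, -0.2265, 0.2184]
eef_rot: [0.603, 0.798, -0.0, -0.0]
wrist_force: [-0.0, -0.7, 0.2]
finger_gap: 1.0
time: 3.2
eef_pos: [0.4796, -0.2266, 0.2184]
eef_rot: [0.38, 0.925, 0.0, -0.0]
wrist_force: [-0.4, -0.1, -0.2]
finger_gap: 1.0
t 3.2 p [ 0.4796 -0.2266  0.2184] x [-0.7111  0.7031  0.0006] y [ 0.7031  0.7111 -0.    ] z [-0.0004  0.0004 -1.    ] q [ 0.7752  0.4242 -0.6014  2.017   0.3314  0.7966  0.7711] F [-0.434  -0.1344 -0.2013] gap 0.9998092735288449
[0.0861 0.5191 4.1126] 45.322569085240126
```

View pics/top1.png

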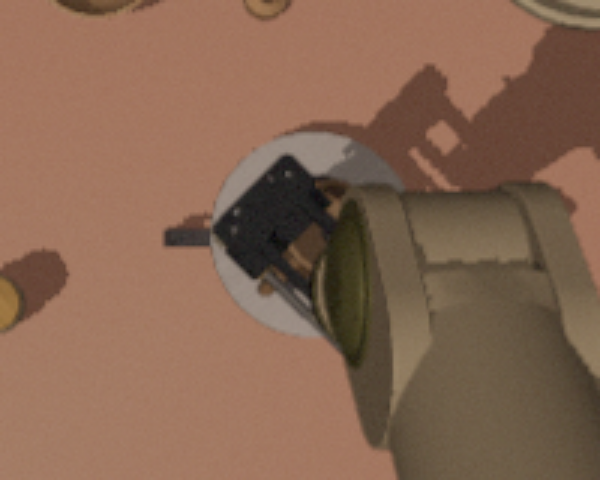

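```bash
python3 -m creep '[{"tx":0.1,"ty":0.52,"tz":0.5,"ax":0,"ay":0,"az":0,"fingers":0},{"tx":0,"ty":0,"tz":0.9,"ax":0,"ay":0,"az":0,"fingers":0.3},{"tx":0,"ty":0,"tz":0.9,"ax":0,"ay":0,"az":0,"fingers":0.3},{"tx":0,"ty":0,"tz":0.9,"ax":0,"ay":0,"az":0,"fingers":0.3},{"tx":0,"ty":0,"tz":0.9,"ax":0,"ay":0,"az":0,"fingers":0.3},{"tx":0,"ty":0,"tz":0,"ax":0,"ay":0,"az":0,"fingers":0.3},{"tx":0,"ty":0,"tz":0,"ax":0,"ay":0,"az":0,"fingers":1},{"tx":0,"ty":0,"tz":0,"ax":0,"ay":0,"az":0,"fingers":1}]' 8;python3 -m creep '[{"tx":0,"ty":0,"tz":0,"ax":0,"ay":0,"az":0,"fingers":1},{"tx":0,"ty":0,"tz":0,"ax":0,"ay":0,"az":0,"fingers":1},{"tx":0,"ty":0,"tz":0,"ax":0,"ay":0,"az":0,"fingers":1},{"tx":0,"ty":0,"tz":0,"ax":0,"ay":0,"az":0,"fingers":1}]'
```

```text
time: 4.05
eef_pos: [0.4894, -0.2134, 0.0968]
eef_rot: [0.379, 0.926, -0.0, 0.001]
wrist_force: [0.1, 0.2, 0.4]
finger_gap: 0.575
time: 4.45
eef_pos: [0.4887, -0.2135, 0.0959]
eef_rot: [0.379, 0.926, -0.0, 0.0]
wrist_force: [0.1, 0.0, 0.2]
finger_gap: 0.232
```

```bash
python3 -m creep '[{"tx":0,"ty":0,"tz":0,"ax":0,"ay":0,"az":0,"fingers":1},{"tx":0,"ty":0,"tz":0,"ax":0,"ay":0,"az":0,"fingers":1},{"tx":0,"ty":0,"tz":0,"ax":0,"ay":0,"az":0,"fingers":1}]'; python3 - <<'E'
from h import *
p,M=st()
A=np.array([.534,-.2575]);R=np.linalg.norm(p[:2]-A);print('r',R,np.degrees(np.arctan2(p[1]-A[1],p[0]-A[0])))
# arc steps: n rows of angle a; in tool frame chord
n=8;a=np.radians((136-91.5)/n)
c=R*2*np.sin(a/2);print('per row deg',np.degrees(a),'chord units',c/.03)
E
```

```text
time: 4.75
eef_pos: [0.4888, -0.2132, 0.0957]
eef_rot: [0.378, 0.926, 0.0, 0.0]
wrist_force: [-0.7, 0.6, 4.4]
finger_gap: 0.127
t 4.75 p [ 0.4888 -0.2132  0.0957] x [-0.7138  0.7004 -0.0002] y [0.7004 0.7138 0.0002] z [ 0.0003 -0.     -1.    ] q [ 0.6321  0.59   -0.4697  2.1224  0.5125  0.5392  0.5782] F [-0.746   0.5565  4.4293] gap 0.12714432846201404
r 0.06327383964789418 135.52855372284287
per row deg 5.5625 chord units 0.2046820493759879
```

```bash
python3 -m creep '[{"tx":-0.006,"ty":0.162,"tz":0,"ax":0,"ay":0,"az":4.4,"fingers":1},{"tx":-0.006,"ty":0.162,"tz":0,"ax":0,"ay":0,"az":4.4,"fingers":1},{"tx":-0.006,"ty":0.162,"tz":0,"ax":0,"ay":0,"az":4.4,"fingers":1},{"tx":-0.006,"ty":0.162,"tz":0,"ax":0,"ay":0,"az":4.4,"fingers":1},{"tx":-0.006,"ty":0.162,"tz":0,"ax":0,"ay":0,"az":4.4,"fingers":1}]'; python3 -m creep '[{"tx":-0.006,"ty":0.162,"tz":0,"ax":0,"ay":0,"az":4.4,"fingers":1},{"tx":-0.006,"ty":0.162,"tz":0,"ax":0,"ay":0,"az":4.4,"fingers":1},{"tx":-0.006,"ty":0.162,"tz":0,"ax":0,"ay":0,"az":4.4,"fingers":1},{"tx":-0.006,"ty":0.162,"tz":0,"ax":0,"ay":0,"az":4.4,"fingers":1},{"tx":-0.006,"ty":0.162,"tz":0,"ax":0,"ay":0,"az":4.4,"fingers":1},{"tx":0,"ty":0,"tz":0,"ax":0,"ay":0,"az":0,"fingers":1},{"tx":0,"ty":0,"tz":0,"ax":0,"ay":0,"az":0,"fingers":1}]'; python3 - <<'E'
from h import *
p,M=st()
A=np.array([.534,-.2575]);R=np.linalg.norm(p[:2]-A);print('r',R,np.degrees(np.arctan2(p[1]-A[1],p[0]-A[0])),np.degrees(np.arctan2(M[1,0],M[0,0])))
E
```

```text
time: 5.25
eef_pos: [0.5081, -0.1986, 0.0957]
eef_rot: [0.549, 0.836, -0.0, -0.001]
wrist_force: [-1.5, 4.4, 5.5]
finger_gap: 0.129
time: 5.95
eef_pos: [0.533, -0.1922, 0.0957]
eef_rot: [0.697, 0.717, 0.001, -0.0]
wrist_force: [1.6, 6.9, 2.8]
finger_gap: 0.125
t 5.95 p [ 0.533  -0.1922  0.0957] x [-0.0284  0.9996  0.0016] y [0.9996 0.0284 0.001 ] z [ 0.0009  0.0017 -1.    ] q [ 0.4247  0.5904 -0.2575  2.0574  0.2825  0.526  -0.0081] F [1.6005 6.9176 2.8197] gap 0.12518472902571398
r 0.06527170907004644 90.87067774016502 91.62872726712963
```

```bash
python3 -m creep '[{"tx":0,"ty":0,"tz":0,"ax":0,"ay":0,"az":0,"fingers":0.5},{"tx":0,"ty":0,"tz":0,"ax":0,"ay":0,"az":0,"fingers":0.5},{"tx":0,"ty":0,"tz":0,"ax":0,"ay":0,"az":0,"fingers":0.5},{"tx":0,"ty":0,"tz":-0.5,"ax":0,"ay":0,"az":0,"fingers":0.5},{"tx":0,"ty":0,"tz":-0.9,"ax":0,"ay":0,"az":0,"fingers":0.5},{"tx":0,"ty":0,"tz":-0.9,"ax":0,"ay":0,"az":0,"fingers":0.5},{"tx":0,"ty":0,"tz":-0.9,"ax":0,"ay":0,"az":0,"fingers":0.5},{"tx":0,"ty":0,"tz":-0.9,"ax":0,"ay":0,"az":0,"fingers":0.5}]'; python3 -m creep '[{"tx":0.9,"ty":0,"tz":-0.9,"ax":0,"ay":0,"az":0,"fingers":0.2},{"tx":0.9,"ty":0,"tz":-0.7,"ax":0,"ay":0,"az":0,"fingers":0},{"tx":0.9,"ty":0,"tz":0,"ax":0,"ay":0,"az":2,"fingers":0},{"tx":0.9,"ty":0,"tz":0,"ax":0,"ay":0,"az":2,"fingers":0},{"tx":0.9,"ty":0,"tz":0,"ax":0,"ay":0,"az":2,"fingers":0},{"tx":0.9,"ty":0,"tz":0,"ax":0,"ay":0,"az":2,"fingers":0},{"tx":0.9,"ty":0,"tz":0,"ax":0,"ay":0,"az":2,"fingers":0},{"tx":0.9,"ty":0,"tz":0,"ax":0,"ay":0,"az":2,"fingers":0}]'; python3 - <<'E'
from h import *
p,M=st()
print((M.T@(np.array([.4764,.2635,.255])-p))/.03,np.degrees(np.arctan2(M[1,1],M[0,1])))
f=r.grab_frame('top');cv2.imwrite('pics/top2raw.png',f);cv2.imwrite('pics/top2.png',cv2.resize(f[165:250,290:400],None,fx=7,fy=7,interpolation=2))
E
```

```text
time: 6.75
eef_pos: [0.5317, -0.1947, 0.2196]
eef_rot: [0.698, 0.716, -0.0, -0.0]
wrist_force: [0.3, -0.2, -0.7]
finger_gap: 0.496
time: 7.55
eef_pos: [0.5403, 0.0216, 0.2666]
eef_rot: [0.769, 0.639, -0.0, 0.0]
wrist_force: [0.2, 0.2, -0.2]
finger_gap: 1.002
t 7.55 p [0.5403 0.0216 0.2666] x [ 0.184   0.9829 -0.0005] y [ 0.9829 -0.184  -0.0002] z [-0.0003 -0.0004 -1.    ] q [ 0.1164  0.3417 -0.3465  1.9514  0.1495  0.8732 -0.4931] F [ 0.189   0.2143 -0.2077] gap 1.0016154269841129
[ 7.5329 -3.5764  0.3834] -10.603132895632907
```

View pics/top2.png

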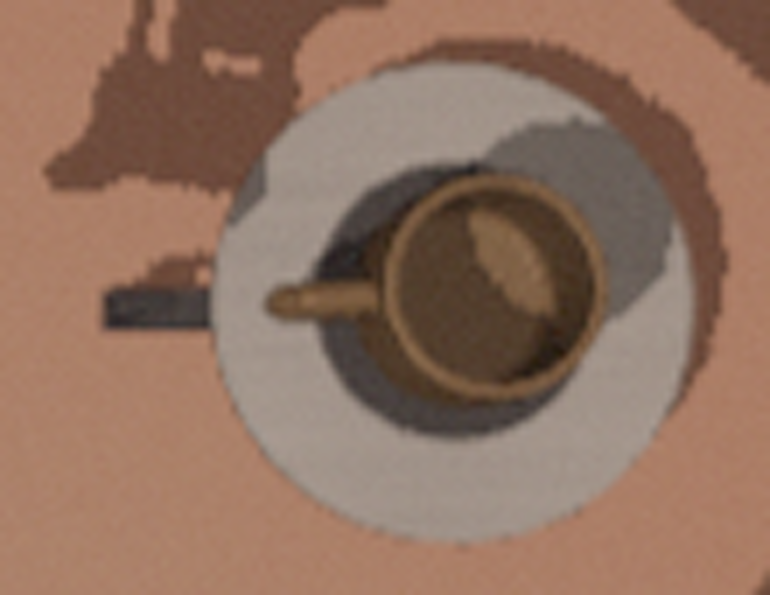

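```bash
python3 - <<'E'
from h import *
g=lambda x,y,z:onz('top',(290+x/7-.43,165+y/7-.43),z)
f=cv2.imread('pics/top2raw.png');hsv=cv2.cvtColor(f,cv2.COLOR_BGR2HSV)
m=((hsv[...,1]<70)&(hsv[...,2]>70)).astype(np.uint8)*255;m[:165]=0;m[250:]=0;m[:,:318]=0;m[:,400:]=0
c=max(cv2.findContours(m,0,1)[0],key=cv2.contourArea);e=cv2.fitEllipse(cv2.convexHull(c));print(e)
A=onz('top',e[0],.048);B=g(455,303,.048);rim=g(495,288,.131);print(A,B,rim)
ang=lambda p,q:np.degrees(np.arctan2(p[1]-q[1],p[0]-q[0]))
mk=g(110,308,.05);print('mark',ang(mk,A),ang(mk,rim))
for z in(.1,.115):
  t=g(272,303,z);w=g(375,297,.117);print(z,t,w,'tip',ang(t,A),ang(t,rim),ang(t,w))
E
```

```text
((353.84539794921875, 207.79913330078125), (68.2754135131836, 69.54240417480469), 103.71087646484375)
[ 0.5342 -0.2557  0.048 ] [ 0.5341 -0.2576  0.048 ] [ 0.5339 -0.2563  0.131 ]
mark 91.05734580511182 90.90470741168009
0.1 [ 0.5306 -0.1831  0.1   ] [ 0.5316 -0.2171  0.117 ] tip 92.85772801425519 92.57725391964115 91.78017841053695
0.115 [ 0.5296 -0.1813  0.115 ] [ 0.5316 -0.2171  0.117 ] tip 93.53368134519403 93.25462785931374 93.2428793057158
```

```bash
python3 -m creep '[{"tx":0.94,"ty":-0.45,"tz":0,"ax":0,"ay":0,"az":0,"fingers":0},{"tx":0.94,"ty":-0.45,"tz":0,"ax":0,"ay":0,"az":0,"fingers":0},{"tx":0.94,"ty":-0.45,"tz":0,"ax":0,"ay":0,"az":0,"fingers":0},{"tx":0.94,"ty":-0.45,"tz":0,"ax":0,"ay":0,"az":0,"fingers":0},{"tx":0.94,"ty":-0.45,"tz":0,"ax":0,"ay":0,"az":0,"fingers":0},{"tx":0.94,"ty":-0.45,"tz":0,"ax":0,"ay":0,"az":0,"fingers":0},{"tx":0.94,"ty":-0.45,"tz":0,"ax":0,"ay":0,"az":0,"fingers":0},{"tx":0.94,"ty":-0.45,"tz":0,"ax":0,"ay":0,"az":0,"fingers":0}]'; python3 -m creep '[{"tx":0,"ty":0,"tz":0,"ax":0,"ay":0,"az":4,"fingers":0},{"tx":0,"ty":0,"tz":0,"ax":0,"ay":0,"az":0,"fingers":0},{"tx":0,"ty":0,"tz":0,"ax":0,"ay":0,"az":0,"fingers":0}]'; python3 - <<'E'
from h import *
p,M=st()
print((M.T@(np.array([.4764,.2637,.115])-p))/.03,np.degrees(np.arctan2(M[1,1],M[0,1])))
f=r.grab_frame('side');cv2.imwrite('pics/side3.png',f)
E
```

```text
time: 8.4
eef_pos: [0.475, 0.2631, 0.2665]
eef_rot: [0.769, 0.639, -0.0, 0.0]
wrist_force: [0.4, 0.2, 0.1]
finger_gap: 1.002
time: 8.7
eef_pos: [0.4755, 0.2617, 0.2664]
eef_rot: [0.79, 0.613, -0.0, 0.0]
wrist_force: [-0.1, -1.1, 0.7]
finger_gap: 1.003
t 8.7 p [0.4755 0.2617 0.2664] x [ 0.2491  0.9685 -0.0008] y [ 0.9685 -0.2491  0.0001] z [-0.0001 -0.0008 -1.    ] q [-0.3133  0.3494 -0.392   1.9452  0.1713  0.8794 -1.0454] F [-0.0635 -1.1202  0.6657] gap 1.0026345945552768
[0.0765 0.0113 5.0482] -14.423544974391389
```

View pics/side3.png

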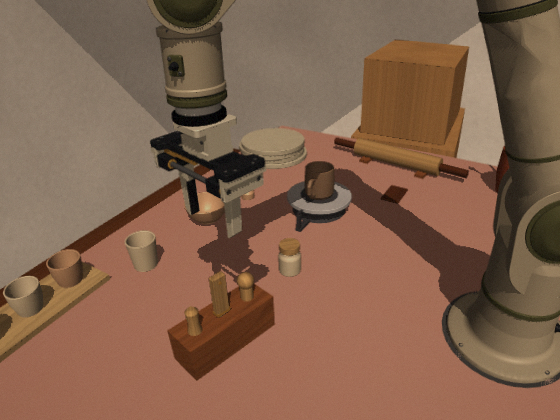

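```bash
python3 -m creep '[{"tx":0.07,"ty":0,"tz":0.8,"ax":0,"ay":0,"az":0,"fingers":0},{"tx":0,"ty":0,"tz":0.8,"ax":0,"ay":0,"az":0,"fingers":0},{"tx":0,"ty":0,"tz":0.8,"ax":0,"ay":0,"az":0,"fingers":0},{"tx":0,"ty":0,"tz":0.8,"ax":0,"ay":0,"az":0,"fingers":0},{"tx":0,"ty":0,"tz":0.8,"ax":0,"ay":0,"az":0,"fingers":0},{"tx":0,"ty":0,"tz":0.8,"ax":0,"ay":0,"az":0,"fingers":0.3},{"tx":0,"ty":0,"tz":0.25,"ax":0,"ay":0,"az":0,"fingers":0.6},{"tx":0,"ty":0,"tz":0,"ax":0,"ay":0,"az":0,"fingers":0.7}]' 30;python3 -m creep '[{"tx":0,"ty":0,"tz":0,"ax":0,"ay":0,"az":0,"fingers":1},{"tx":0,"ty":0,"tz":0,"ax":0,"ay":0,"az":0,"fingers":1},{"tx":0,"ty":0,"tz":0,"ax":0,"ay":0,"az":0,"fingers":1},{"tx":0,"ty":0,"tz":0,"ax":0,"ay":0,"az":0,"fingers":1},{"tx":0,"ty":0,"tz":0,"ax":0,"ay":0,"az":0,"fingers":1},{"tx":0,"ty":0,"tz":0,"ax":0,"ay":0,"az":0,"fingers":1},{"tx":0,"ty":0,"tz":0,"ax":0,"ay":0,"az":0,"fingers":1}]'; python3 -c "from h import *;st()"
```

```text
time: 9.55
eef_pos: [0.4757, 0.2637, 0.1144]
eef_rot: [0.791, 0.612, -0.001, -0.0]
wrist_force: [-0.2, -0.8, 0.3]
finger_gap: 0.789
time: 10.25
eef_pos: [0.4758, 0.2646, 0.1151]
eef_rot: [0.791, 0.612, -0.0, -0.0]
wrist_force: [-0.3, 0.3, 0.1]
finger_gap: 0.189
t 10.25 p [0.4758 0.2646 0.1151] x [0.2499 0.9683 0.    ] y [ 0.9683 -0.2499 -0.    ] z [-0.  0. -1.] q [-0.3952  0.5459 -0.3084  2.0917  0.3081  0.5464 -1.179 ] F [-0.2569  0.2815  0.0955] gap 0.1894802488120759
```

```bash
python3 -m creep '[{"tx":0,"ty":0,"tz":0,"ax":0,"ay":0,"az":0,"fingers":1},{"tx":0,"ty":0,"tz":0,"ax":0,"ay":0,"az":0,"fingers":1},{"tx":0,"ty":0,"tz":0,"ax":0,"ay":0,"az":0,"fingers":1},{"tx":0,"ty":0,"tz":0,"ax":0,"ay":0,"az":0,"fingers":1},{"tx":0,"ty":0,"tz":-0.3,"ax":0,"ay":0,"az":0,"fingers":1},{"tx":0,"ty":0,"tz":-0.5,"ax":0,"ay":0,"az":0,"fingers":1},{"tx":0,"ty":0,"tz":-0.5,"ax":0,"ay":0,"az":0,"fingers":1}]' 30; python3 -m creep '[{"tx":0,"ty":0,"tz":-0.7,"ax":0,"ay":0,"az":0,"fingers":1},{"tx":0,"ty":0,"tz":-0.7,"ax":0,"ay":0,"az":0,"fingers":1},{"tx":0,"ty":0,"tz":-0.7,"ax":0,"ay":0,"az":0,"fingers":1},{"tx":0,"ty":0,"tz":-0.7,"ax":0,"ay":0,"az":0,"fingers":1},{"tx":0,"ty":0,"tz":-0.7,"ax":0,"ay":0,"az":0,"fingers":1},{"tx":0,"ty":0,"tz":-0.7,"ax":0,"ay":0,"az":0,"fingers":1},{"tx":0,"ty":0,"tz":-0.7,"ax":0,"ay":0,"az":0,"fingers":1},{"tx":0,"ty":0,"tz":0,"ax":0,"ay":0,"az":0,"fingers":1}]'; python3 - <<'E'
from h import *
p,M=st()
f=r.grab_frame('side');cv2.imwrite('pics/side4.png',cv2.resize(f[100:400,100:400],None,fx=2,fy=2))
E
```

```text
time: 10.95
eef_pos: [0.4756, 0.2645, 0.1548]
eef_rot: [0.791, 0.612, -0.0, -0.0]
wrist_force: [1.2, -1.2, -0.1]
finger_gap: 0.15
time: 11.75
eef_pos: [0.4766, 0.2653, 0.3041]
eef_rot: [0.791, 0.612, 0.002, 0.0]
wrist_force: [0.6, 0.4, -0.4]
finger_gap: 0.15
t 11.75 p [0.4766 0.2653 0.3041] x [0.25   0.9682 0.0032] y [ 0.9682 -0.25    0.0031] z [ 0.0038  0.0023 -1.    ] q [-0.3016  0.3131 -0.4068  1.8945  0.1503  0.9589 -1.0295] F [ 0.5617  0.3992 -0.3606] gap 0.14959752765745865
```

View pics/side4.png

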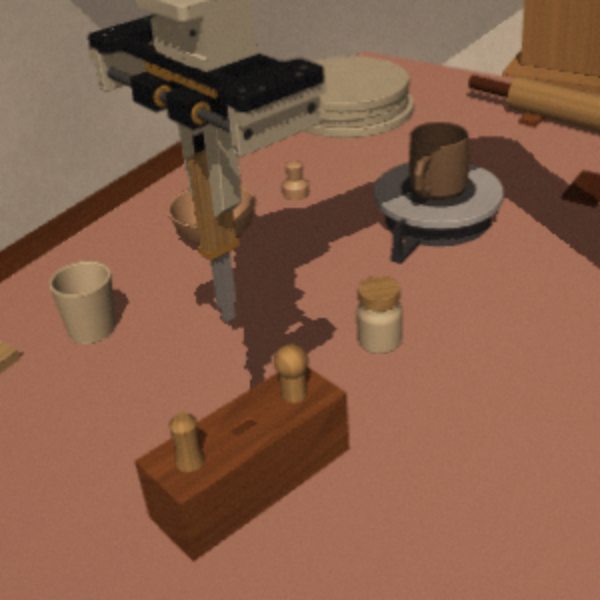

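```bash
python3 -m creep '[{"tx":-0.4,"ty":0.2,"tz":0,"ax":0,"ay":0,"az":0,"fingers":1},{"tx":-0.9,"ty":0.5,"tz":0,"ax":0,"ay":0,"az":0,"fingers":1},{"tx":-0.9,"ty":0.5,"tz":0,"ax":0,"ay":0,"az":0,"fingers":1},{"tx":-0.9,"ty":0.5,"tz":0,"ax":0,"ay":0,"az":0,"fingers":1},{"tx":-0.9,"ty":0.5,"tz":0,"ax":0,"ay":0,"az":0,"fingers":1},{"tx":-0.9,"ty":0.5,"tz":0,"ax":0,"ay":0,"az":0,"fingers":1},{"tx":-0.9,"ty":0.5,"tz":0,"ax":0,"ay":0,"az":0,"fingers":1},{"tx":-0.9,"ty":0.5,"tz":0,"ax":0,"ay":0,"az":0,"fingers":1}]';  python3 -m creep '[{"tx":-0.9,"ty":0.5,"tz":0,"ax":0,"ay":0,"az":0,"fingers":1},{"tx":-0.9,"ty":0.5,"tz":0,"ax":0,"ay":0,"az":0,"fingers":1},{"tx":-0.9,"ty":0.5,"tz":0,"ax":0,"ay":0,"az":0,"fingers":1},{"tx":-0.9,"ty":0.5,"tz":0,"ax":0,"ay":0,"az":0,"fingers":1},{"tx":-0.9,"ty":0.5,"tz":0,"ax":0,"ay":0,"az":0,"fingers":1},{"tx":-0.9,"ty":0.5,"tz":0,"ax":0,"ay":0,"az":0,"fingers":1},{"tx":-0.9,"ty":0.5,"tz":0,"ax":0,"ay":0,"az":0,"fingers":1},{"tx":-0.9,"ty":0.5,"tz":0,"ax":0,"ay":0,"az":0,"fingers":1}]';  python3 -m creep '[{"tx":-0.5,"ty":0.2,"tz":0,"ax":0,"ay":0,"az":0,"fingers":1},{"tx":0,"ty":0,"tz":0,"ax":5,"ay":0,"az":0,"fingers":1},{"tx":0,"ty":0,"tz":0,"ax":5,"ay":0,"az":0,"fingers":1},{"tx":0,"ty":0,"tz":0,"ax":5,"ay":0,"az":0,"fingers":1},{"tx":0,"ty":0,"tz":0,"ax":5,"ay":0,"az":0,"fingers":1},{"tx":0,"ty":0,"tz":0,"ax":0,"ay":0,"az":0,"fingers":1}]'; python3 -c "from h import *
p,M=st();print('tip',p+.105*M[:,2])"
```

```text
time: 12.6
eef_pos: [0.5324, 0.0397, 0.2998]
eef_rot: [0.791, 0.612, -0.001, -0.0]
wrist_force: [-0.3, -0.3, -0.3]
finger_gap: 0.149
time: 13.4
eef_pos: [0.5941, -0.1991, 0.2996]
eef_rot: [0.791, 0.612, -0.001, -0.001]
wrist_force: [-0.4, 0.2, -0.4]
finger_gap: 0.145
time: 14.0
eef_pos: [0.5976, -0.2127, 0.2983]
eef_rot: [0.778, 0.603, -0.108, -0.14]
wrist_force: [-0.1, -0.3, -1.9]
finger_gap: 0.152
t 14.0 p [ 0.5976 -0.2127  0.2983] x [0.2494 0.9684 0.0008] y [ 0.9083 -0.2336 -0.347 ] z [-0.3359  0.0873 -0.9378] q [ 0.3809  0.5954 -0.2192  1.4583  0.096   1.4552 -0.1036] F [-0.0636 -0.3411 -1.9405] gap 0.15162839003081985
tip [ 0.5623 -0.2035  0.1998]
```

```bash
python3 -m creep '[{"tx":0,"ty":0,"tz":0,"ax":5,"ay":0,"az":0,"fingers":1},{"tx":0,"ty":0,"tz":0,"ax":5,"ay":0,"az":0,"fingers":1},{"tx":0,"ty":0,"tz":0,"ax":5,"ay":0,"az":0,"fingers":1},{"tx":0,"ty":0,"tz":0,"ax":5,"ay":0,"az":0,"fingers":1},{"tx":0,"ty":0,"tz":0,"ax":1,"ay":0,"az":0,"fingers":1},{"tx":0,"ty":0,"tz":0,"ax":0,"ay":0,"az":0,"fingers":1}]'; python3 -c "from h import *
p,M=st();t=p+.105*M[:,2];print('tip',t,'tilt',np.arccos(-M[2,2]), 'to go',M.T@(np.array([.5315,-.1967,.166])-t)/.03)"
```

```text
time: 14.6
eef_pos: [0.597, -0.2126, 0.2995]
eef_rot: [0.74, 0.574, -0.215, -0.277]
wrist_force: [-1.0, 0.3, -1.4]
finger_gap: 0.15
t 14.6 p [ 0.597  -0.2126  0.2995] x [0.2496 0.9683 0.0001] y [ 0.7303 -0.1882 -0.6567] z [-0.6359  0.164  -0.7542] q [ 0.3215  0.7816 -0.1415  1.2274  0.0565  1.8544 -0.0732] F [-1.0036  0.3187 -1.3897] gap 0.1504587586467729
tip [ 0.5303 -0.1954  0.2203] tilt 0.7163878890722497 to go [-0.0323  1.2274  1.3319]
```

```bash
python3 -m creep '[{"tx":0,"ty":0,"tz":0,"ax":-4,"ay":0,"az":0,"fingers":1},{"tx":0,"ty":0.3,"tz":0.33,"ax":0,"ay":0,"az":0,"fingers":1},{"tx":0,"ty":0.3,"tz":0.33,"ax":0,"ay":0,"az":0,"fingers":1},{"tx":0,"ty":0,"tz":0,"ax":0,"ay":0,"az":0,"fingers":1}]'; python3 -c "from h import *
p,M=st();t=p+.105*M[:,2];print('tip',t,'tilt',np.arccos(-M[2,2]), 'to go',M.T@(np.array([.5315,-.1967,.166])-t)/.03)"
```

```text
time: 15.0
eef_pos: [0.5987, -0.2134, 0.272]
eef_rot: [0.749, 0.58, -0.196, -0.252]
wrist_force: [-0.3, -0.4, -0.5]
finger_gap: 0.148
t 15.0 p [ 0.5987 -0.2134  0.272 ] x [ 0.25    0.9683 -0.    ] y [ 0.7709 -0.199  -0.6051] z [-0.5859  0.1512 -0.7962] q [ 0.3281  0.7689 -0.1482  1.2886  0.0638  1.7402 -0.0765] F [-0.3408 -0.429  -0.4805] gap 0.14827125181061052
tip [ 0.5371 -0.1975  0.1884] tilt 0.6498890765658247 to go [-0.0197  0.3014  0.7092]
```

```bash
python3 -m creep '[{"tx":0,"ty":0.15,"tz":0.35,"ax":1,"ay":0,"az":0,"fingers":1},{"tx":0,"ty":0.15,"tz":0.35,"ax":1,"ay":0,"az":0,"fingers":1},{"tx":0,"ty":0,"tz":0,"ax":0,"ay":0,"az":0,"fingers":1},{"tx":0,"ty":0,"tz":0,"ax":0,"ay":0,"az":0,"fingers":1},{"tx":0,"ty":0,"tz":0,"ax":0,"ay":0,"az":0,"fingers":1}]'; python3 - <<'E'
from h import *
p,M=st();t=p+.105*M[:,2];print('tip',t,'tilt',np.arccos(-M[2,2]))
print('pred tip px top',proj('top',t),'side',proj('side',t),'handle top px side',proj('side',(.5315,-.1967,.121)))
a=r.grab_frame('side');b=r.grab_frame('top');cv2.imwrite('pics/side5raw.png',a);cv2.imwrite('pics/top5raw.png',b)
im=np.hstack([cv2.resize(a[120:270,240:370],None,fx=3,fy=4),cv2.resize(b[130:280,280:410],None,fx=3,fy=4)])
cv2.imwrite('pics/fin.png',im)
E
```

```text
time: 15.5
eef_pos: [0.5945, -0.2121, 0.2524]
eef_rot: [0.745, 0.577, -0.204, -0.264]
wrist_force: [-0.3, -0.3, -0.1]
finger_gap: 0.149
t 15.5 p [ 0.5945 -0.2121  0.2524] x [0.25   0.9683 0.    ] y [ 0.7527 -0.1943 -0.6291] z [-0.6091  0.1573 -0.7773] q [ 0.3272  0.7943 -0.147   1.3003  0.064   1.7337 -0.0779] F [-0.2874 -0.2532 -0.0775] gap 0.14914776207858965
tip [ 0.5305 -0.1956  0.1708] tilt 0.6803933958187561
pred tip px top [337.5072 205.9219] side [311.1472 161.6876] handle top px side [310.865  179.0325]
```

View pics/fin.png

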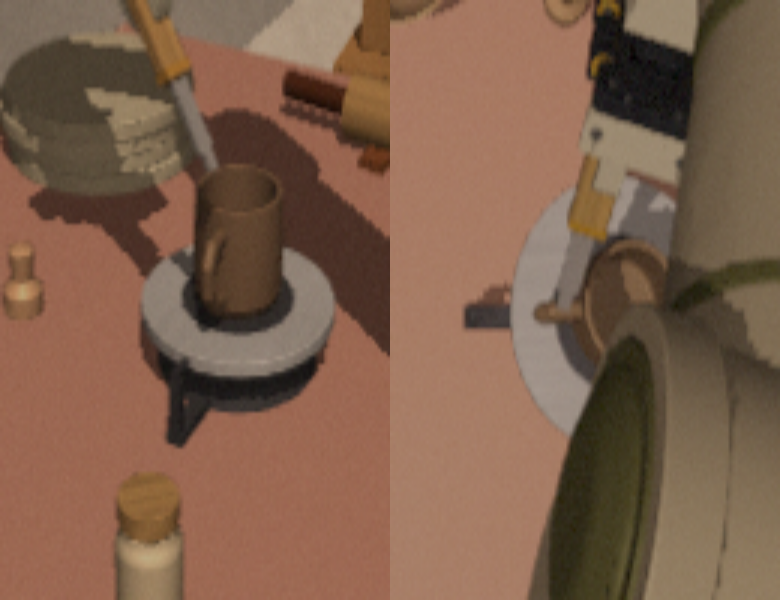

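```bash
python3 -c "from h import *
st();print(r.job_done())"
```

```text
t 15.6 p [ 0.5945 -0.2122  0.2528] x [0.25   0.9682 0.    ] y [ 0.753  -0.1945 -0.6286] z [-0.6086  0.1572 -0.7777] q [ 0.3272  0.7937 -0.147   1.3003  0.064   1.7336 -0.0779] F [ 0.3167 -0.9444 -0.6514] gap 0.14595192391252595
the job is handed in; nothing more can be done
None
```

The job is handed in at 15.6 s of the 51 s allowed; `job_done` gives no verdict.

- **Wheel:** I pinched the mug's handle from above, turned it about 44° clockwise to the mark and let go. In the close-up taken after release, the handle was about 2° from the mark (the limit is 8°). In the last top view it still looked lined up with the mark.
- **Knife:** It was in the middle slot. I gripped it at 30 N, drew it straight up and clear, and tilted it so that the gripper end leans away from the robot. The finger opening stayed at about 14 mm, so it is still held.
- **Final pose:** The tilt is 0.68 rad (39°). The tip is at about (0.530, −0.196, 0.171), roughly 50 mm above the top of the handle and within about 2 mm of it sideways. The side view showed the tip within about 2 pixels of where I predicted, and the top view roughly agreed. The wrist force was about 1 N.
- **What went differently:** I first tilted to 41°, but that brought joint 6 to 1.854, right at its limit of 1.86. I backed off, and it ended at 1.73.
- **Other things:** In the pictures, the other tools stayed in their slots and I saw nothing else shifted. I judged this by eye and did not measure it.

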